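# Clip the menu card to its easel

## Robot

A 6-joint arm with a two-finger parallel gripper is mounted at the origin on a cart in front of the work surface, level with it; the furniture and walls round the work are solid. World frame = base frame: x ahead of the robot, y to its left, z up, the work surface at z = 0. Lengths are in m, angles in rad, forces in N, time in s.
With the tool pointing down it reaches from about 0.3 to 0.825 m from the base axis. Payload 5.4 kg.
Tool frame: the origin (TCP) lies at the very end of the fingers, on their centre line; the grasp point (between the pads) lies 19 mm behind it; z points along the fingers, x is the direction in which the jaws open and shut, and the axes are right-handed (so a half turn about z gives the same grasp; the last joint's range is limited). The gripper opens to 92 mm and grips with 3 to 60 N. Pads are 20 mm wide; open, the fingers measure 128 mm over their backs; the gripper's body (75 mm by 189 mm) begins 69 mm behind the grasp point.
Start: joints at [0.997, 0.158, 1.597, -0, 1.386, -0.21], TCP at [0.205, 0.537, 0.215] pointing down, gripper open.
Joint ranges: [-2.91, 2.91], [-0.94, 2.29], [0.18, 2.7], [-1.29, 4.43], [0.17, 2.64], [-3, 3]. Speed limits (rad/s): [2.57, 2.57, 3.14, 3.14, 3.14, 3.14].

## Interface

Orientations are given as a rotation vector (axis times angle).
In Python, from workcell import bot gives the robot as it stands. Calls block until the motion is done:
- bot.goto(position, orientation): joint-space move of the TCP to a pose.
- bot.line_to(position, rot=None, max_speed=0.15): straight line of the TCP; rot=None keeps the orientation; max_speed is the mean speed in m/s.
- bot.set_joints(angles): joint-space move.
- bot.set_gripper(opening, newtons=None): opening from 0.0 (shut) to 1.0 (fully open); newtons is the grip in N (None keeps the last); returns when the fingers have stopped.
- bot.hold(seconds).
- bot.inverse_kinematics(position, orientation): joint angles nearest the present ones, or None.
- bot.read_camera(name): name is "scene" or "top" or "wrist"; returns a dict with "pixels" (384x512x3 uint8, blue, green, red), "fx", "fy", "cx", "cy" (pixels), "R" (3x3) and "t" (3): a world point X has camera coordinates R X + t. Camera axes: x right, y down, z forward; pixel columns grow to the right and rows downward; lengths in m; the calibration is good to about 2 mm. A picture is of the moment at which its call begins. There is no depth.
A pose or a line that the arm cannot do raises bot.MotionError and nothing moves.
- bot.job_done(): hands the job in, once; it reports no verdict.
Readings, each from a call of its own:
- bot.current_clock(): time.
- bot.current_joints(): joint angles.
- bot.current_joint_vel(): joint speeds.
- bot.current_effort(): joint torques, N m.
- bot.current_ee_pos(): TCP position.
- bot.current_tool_rot(): TCP orientation.
- bot.current_contact_force(): force on the tool from outside, world axes, zero at the start.
- bot.current_ft_torque(): the same for the moment, N m.
- bot.current_opening(): opening from 0.0 (shut) to 1.0 (fully open).
Only numpy, scipy, OpenCV 4.12 (cv2) and the standard library are available. Lean on these libraries where they do the work, as an engineer would, in place of code of your own. Each camera call takes 0.05 s, during which the arm holds its last target.

## Task

Squeeze the big red spring clip open, lift it up off its two hooks and push it, jaws down and held in line with the leaning easel, fully home over the middle of the card's top edge, then let it close so that it grips the menu card and the easel's backboard together. Leave the card standing square on the easel's ledge and everything else on the table undisturbed.

Things in the scene. Friction and masses are not known exactly. Their poses are not given: they have to be found in the camera images.
- clip: red-enamelled spring clip like a large clothes peg, 108 mm tall, 60 wide, 150 g, hanging jaws down. Origin at the centre of the pivot pin; z from jaws to handles, y along the pin (its knobbed ends reach 54 mm each side), x the way the jaws open. Frame of the -x half; the halves are mirror images, so either may face front. The throat ends at the spring coil, radius 6 mm, round the pin.
- clip_handles (a point): point between the clip's two rolled handle tips (34 mm wide), 52 mm above the pin. Over the tips the clip measures 55 mm shut, 46 clamped on 10 mm, 25 squeezed to the stop; squeezing them together, 7 N shut to 14 N at the stop, opens the jaws
- clip_tip (a point): point between the tips of the clip's padded jaws, 45 mm below the pin; fully open the tips stand 28 mm apart (22 mm at the pads' upper end), and the rolled lips reach 49 mm below the pin
- clip_jaw (a joint): opening angle between the clip's halves, rad: 0 shut, 0.18 clamped on 10 mm, 0.58 squeezed to the stop. The mid plane between the jaws is the clip's frame turned by minus half this angle about the clip's own y
- rest: fixed clip rest: wooden base 90x110x12 mm with two steel posts 76 mm apart along y that end in hooks forked like a Y, open upward; the clip's pin lies in the forks 120 mm above the table, the fork tips reach 134 mm. Origin under the base's centre
- card: stiff white menu card with a gold border and a green diamond, 120 mm wide, 162 tall, 4 thick, leaning loose against the easel. Origin at the middle of its lower edge, x its normal (front to -x), z up the card. With the 6 mm backboard behind it, it makes a 10 mm stack whose middle lies 3 mm behind (+x of) the card's middle
- card_top (a point): middle of the card's top edge, mid-thickness, axes as the card's; the backboard's top is 2 mm lower
- easel: fixed dark wooden easel, 150 mm wide, 180 tall, front to its -x; origin on the table under its middle, z up. Backboard 140 mm wide, 6 thick, leaning back 25 degrees; a ledge with a low lip carries the card; struts and a cross bar join the backboard from behind more than 65 mm below its top
- pepper_mill: dark wooden mill, 57 mm across, 174 tall; bystander, origin under its middle
- salt_mill: light wooden mill, 57 mm across, 162 tall; bystander, origin under its middle
- tumbler: leaning water glass, 90x100 mm, 114 tall; bystander, origin under its middle
- bell: silver dome bell on a black foot, 75 mm across, 57 tall; bystander, origin under its middle
There are look-alikes about, which are no part of the job. There is more than one size of the clip; the job needs the smaller.

How it is judged:
By the outcome, as a careful person would: the job done as asked, in the order asked, and still so for the second after the job is handed in, with the robot touching nothing.
It also fails if it takes over 48 s, if anything falls off the work surface, if the arm or the gripper's body presses on something with over 40 N, if the wrist force passes 120 N, or if a joint passes its speed limit or range.

## Working session

There is one attempt and no reset: what is moved stays moved. The work goes in short steps, each a Python script; the robot and the scene stay as the last script left them, time stands still between calls to the robot, and variables do not carry over. Pictures are saved under pics/ and viewed, and the job is handed in when it is done.

```bash
ls; mkdir -p pics; python3 - <<'E'
from workcell import bot
import cv2
for n in ["scene","top","wrist"]:
    c=bot.read_camera(n); cv2.imwrite(f"pics/{n}0.png",c["pixels"])
    print(n,c["fx"],c["fy"],c["cx"],c["cy"],c["R"],c["t"])
print(bot.current_clock())
E
```

```text
pics
scene 356.53030925702114 356.53030925702114 256.46314812306343 191.02415937129012 [[ 0.57145629 -0.82041319  0.01897089]
 [-0.41124979 -0.30630675 -0.85851604]
 [ 0.7101488   0.48280262 -0.51243567]] [-0.32123612  0.38247843  0.65646171]
top 438.0503238620014 438.0503238620014 255.62991180697054 189.0922091517404 [[ 0.02156049 -0.99975322 -0.00535155]
 [-0.99598326 -0.02101328 -0.08703906]
 [ 0.08690512  0.00720665 -0.99619053]] [0.04506998 0.61360472 1.37782704]
wrist 336.852547332181 336.852547332181 260.34461411045856 192.99974203425054 [[ 0.35569024  0.93460134 -0.00218855]
 [ 0.9082116  -0.34509239  0.23677614]
 [ 0.22053604 -0.08620663 -0.97156177]] [-0.57479422 -0.02747576  0.39009779]
0.15
```

View pics/scene0.png

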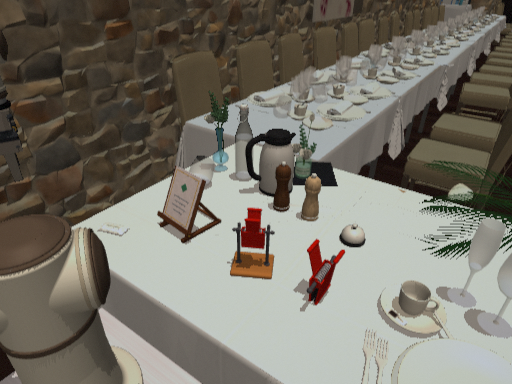

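View pics/top0.png

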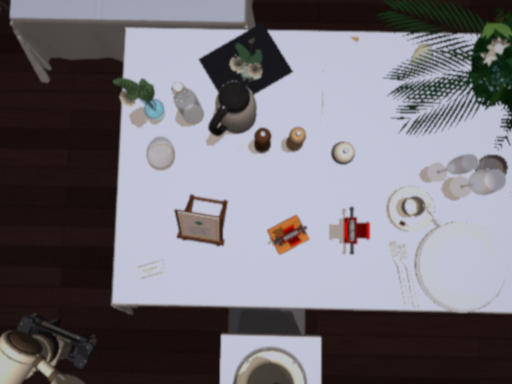

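View pics/wrist0.png

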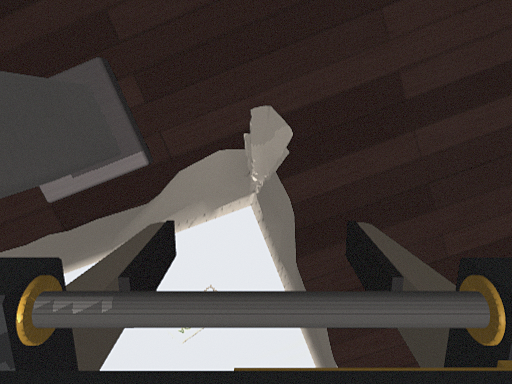

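The candidates for the clip are the red clip on the orange-based rest (scene 254,230; top 289,235) and the red clip lying on the table (scene 320,270; top 352,230). The card is on the easel (scene 185,200; top 200,225), and a small white card lies at top (150,269). I'll crop in on these.

```bash
python3 - <<'E'
import cv2,numpy as np
s=cv2.imread("pics/scene0.png");t=cv2.imread("pics/top0.png")
a=cv2.resize(s[150:310,150:350],None,fx=4,fy=3.75,interpolation=cv2.INTER_CUBIC)
cv2.imwrite("pics/c1.png",cv2.resize(s[155:305,150:350],None,fx=4,fy=4,interpolation=cv2.INTER_CUBIC))
cv2.imwrite("pics/c2.png",cv2.resize(t[180:280,165:325],None,fx=5,fy=5,interpolation=cv2.INTER_CUBIC))
E
```

```text
(no output)
```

View pics/c1.png

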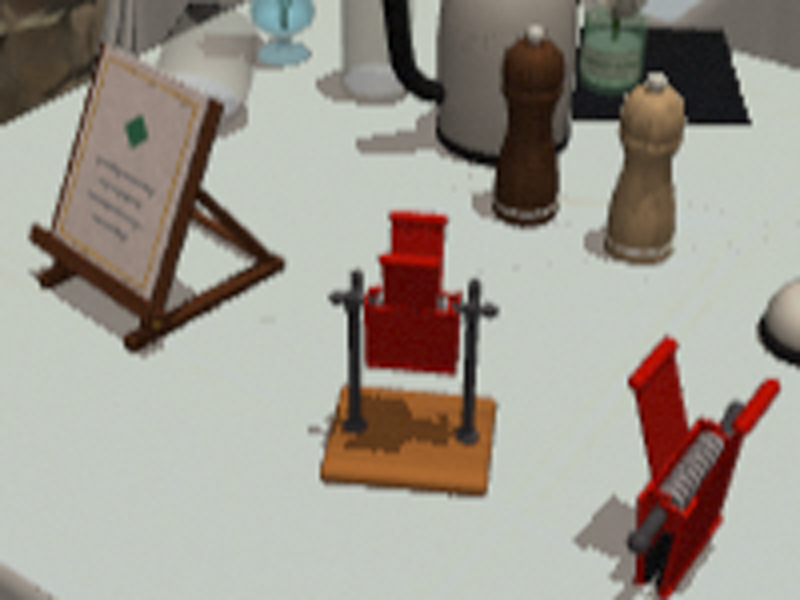

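View pics/c2.png

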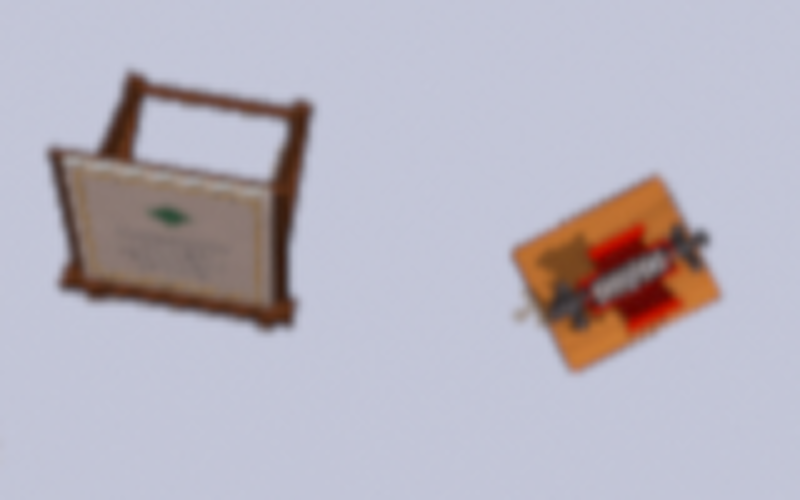

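```bash
cat > h.py <<'E'
import numpy as np, cv2
from scipy.spatial.transform import Rotation as Ro
def ray(c,u,v):
    R=np.array(c["R"]);t=np.array(c["t"])
    d=R.T@np.array([(u-c["cx"])/c["fx"],(v-c["cy"])/c["fy"],1.]); return -R.T@t,d
def atz(c,u,v,z):
    o,d=ray(c,u,v); return o+d*(z-o[2])/d[2]
def tri(obs):
    A=np.zeros((3,3));b=np.zeros(3);L=[]
    for c,u,v in obs:
        o,d=ray(c,u,v);d=d/np.linalg.norm(d);P=np.eye(3)-np.outer(d,d);A+=P;b+=P@o;L.append((P,o))
    X=np.linalg.solve(A,b); return X,[round(1000*float(np.linalg.norm(P@(X-o))),1) for P,o in L]
def proj(c,X):
    p=np.array(c["R"])@X+np.array(c["t"]); return c["fx"]*p[0]/p[2]+c["cx"],c["fy"]*p[1]/p[2]+c["cy"]
E
python3 - <<'E'
from workcell import bot
from h import *
np.set_printoptions(precision=4,suppress=True)
S=bot.read_camera("scene");T=bot.read_camera("top");W=bot.read_camera("wrist")
f=lambda x,y:(165+x/5,180+y/5)
g=lambda x,y:(150+x/4,155+y/4)
for n,p in dict(knL=(548,312),knR=(708,238)).items(): print(n,atz(T,*f(*p),.12))
for n,p in dict(b0=(658,175),b1=(513,250),b2=(575,372),b3=(720,297)).items(): print(n,atz(T,*f(*p),.012))
for n,a,b in [("cTL",(66,156),(105,45)),("cTR",(274,188),(217,100)),("knL",(548,312),(333,298)),("knR",(708,238),(495,311)),("cBL",(85,280),(52,225)),("cBR",(272,303),(150,295))]:
    print(n,*tri([(T,*f(*a)),(S,*g(*b))]))
R0=Ro.from_rotvec(bot.current_tool_rot()).as_matrix();p=bot.current_ee_pos()
Cw=-W["R"].T@W["t"]
print("cam in tool",R0.T@(Cw-p), W["R"]@R0)
E
```

```text
knL [ 0.4471 -0.0021  0.12  ]
knR [ 0.4928 -0.0963  0.12  ]
b0 [ 0.5328 -0.0756  0.012 ]
b1 [0.4827 0.0169 0.012 ]
b2 [ 0.4058 -0.0242  0.012 ]
b3 [ 0.4555 -0.1163  0.012 ]
cTL [0.531  0.2765 0.1795] [0.6, 0.6]
cTR [0.5173 0.1555 0.1785] [2.3, 2.3]
knL [ 0.4478 -0.0031  0.1173] [1.1, 1.1]
knR [ 0.4934 -0.097   0.1213] [1.0, 1.0]
cBL [0.4603 0.2829 0.0519] [2.6, 2.6]
cBR [0.4477 0.1669 0.0443] [1.7, 1.7]
cam in tool [ 0.0009 -0.0657 -0.1704] [[ 1.     -0.0002  0.0008]
 [ 0.0004  0.9715 -0.237 ]
 [-0.0008  0.237   0.9715]]
```

```bash
cat >> h.py <<'E'
np.set_printoptions(precision=4,suppress=True)
def rot(x,z):
    z=np.array(z,float);z/=np.linalg.norm(z);x=np.array(x,float);x-=z*(x@z);x/=np.linalg.norm(x)
    return Ro.from_matrix(np.stack([x,np.cross(z,x),z],1)).as_rotvec()
def card_axes(yaw,lean=25):
    h=np.array([np.cos(yaw),np.sin(yaw),0]);s,c=np.sin(np.radians(lean)),np.cos(np.radians(lean))
    return h*c-np.array([0,0,s]), np.array([-np.sin(yaw),np.cos(yaw),0]), h*s+np.array([0,0,c])
E
python3 - <<'E'
from workcell import bot
from h import *
pin=np.array([.470,-.0495,.12]); a=np.radians(27)
ct=np.array([.5245,.216,.18]); X,Y,Z=card_axes(np.radians(-6.5))
for s in (1,-1):
    xr=s*np.array([np.cos(a),np.sin(a),0])
    r1=rot(xr,[0,0,-1]); r2=rot(s*X,-Z)
    for z in (.30,.28,.153): print(s,"rest",z,bot.inverse_kinematics([pin[0],pin[1],z],r1))
    for d in (.15,.039): print(s,"easel",d,bot.inverse_kinematics(ct+.003*X+Z*d,r2))
T=bot.read_camera("top");S=bot.read_camera("scene")
# obstacles: jug top & mills, pixel estimates
print("jugtop",*tri([(T,235,95),(S,278,134)]))
print("pepper top",*tri([(T,262,135),(S,284,163)]))
E
```

```text
1 rest 0.3 [-0.3614 -0.159   1.7472 -0.      1.5534 -0.8327]
1 rest 0.28 [-0.3614 -0.152   1.7797 -0.      1.5139 -0.8327]
1 rest 0.153 [-0.3614 -0.054   1.9437 -0.      1.2519 -0.8327]
1 easel 0.15 [0.0998 0.6065 0.8887 0.1021 2.0719 0.2429]
1 easel 0.039 [0.114  0.5192 1.2058 0.0991 1.8417 0.2334]
-1 rest 0.3 [-0.3614 -0.159   1.7472 -0.      1.5534  2.3089]
-1 rest 0.28 [-0.3614 -0.152   1.7797 -0.      1.5139  2.3089]
-1 rest 0.153 [-0.3614 -0.054   1.9437 -0.      1.2519  2.3089]
-1 easel 0.15 [ 0.0998  0.6065  0.8887  0.1021  2.0719 -2.8987]
-1 easel 0.039 [ 0.114   0.5192  1.2058  0.0991  1.8417 -2.9082]
jugtop [0.8609 0.1219 0.2163] [1.3, 1.3]
pepper top [0.76   0.0394 0.1704] [3.1, 3.1]
```

```bash
python3 - <<'E'
from workcell import bot
from h import *
ct=np.array([.5245,.216,.18]); X,Y,Z=card_axes(np.radians(-6.5))
p0=bot.current_ee_pos()
bot.goto(ct+.003*X+Z*.14,rot(X,-Z)); print(bot.current_clock())
c=bot.read_camera("wrist");np.save("pics/w1.npy",c,allow_pickle=True); cv2.imwrite("pics/w1.png",c["pixels"])
pin=np.array([.470,-.0495,.12]); a=np.radians(27)
bot.goto([pin[0],pin[1],.285],rot([np.cos(a),np.sin(a),0],[0,0,-1])); print(bot.current_clock())
c=bot.read_camera("wrist");np.save("pics/w2.npy",c,allow_pickle=True); cv2.imwrite("pics/w2.png",c["pixels"])
E
```

```text
2.275
3.4333
```

View pics/w1.png

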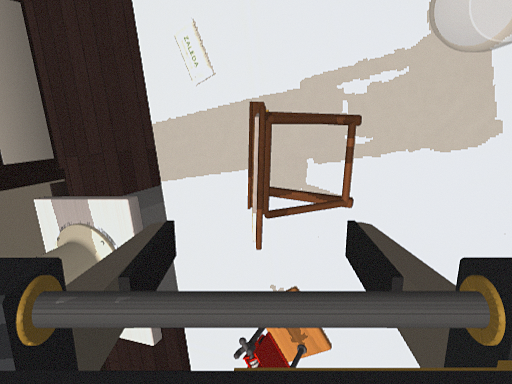

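View pics/w2.png

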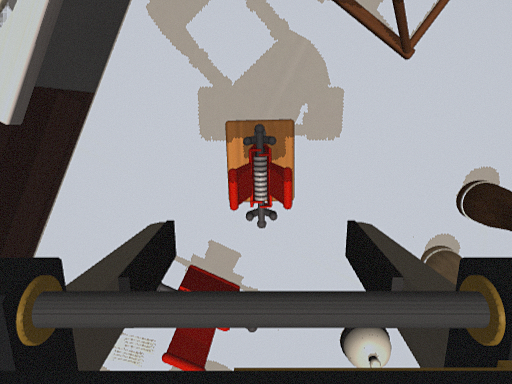

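w1 shows the card and backboard edge-on near columns 250–268, rows 102–248. w2 shows the clip straight below, with the pin from (260,128) to (262,223) and handle tips at columns about 234 and 288. I'll zoom in on both.

```bash
python3 - <<'E'
import cv2
a=cv2.imread("pics/w1.png");b=cv2.imread("pics/w2.png")
cv2.imwrite("pics/w1c.png",cv2.resize(a[95:255,205:305],None,fx=5,fy=3.75,interpolation=cv2.INTER_CUBIC)) 
cv2.imwrite("pics/w2c.png",cv2.resize(b[115:235,205:315],None,fx=5,fy=5,interpolation=cv2.INTER_CUBIC))
E
```

```text
(no output)
```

View pics/w1c.png

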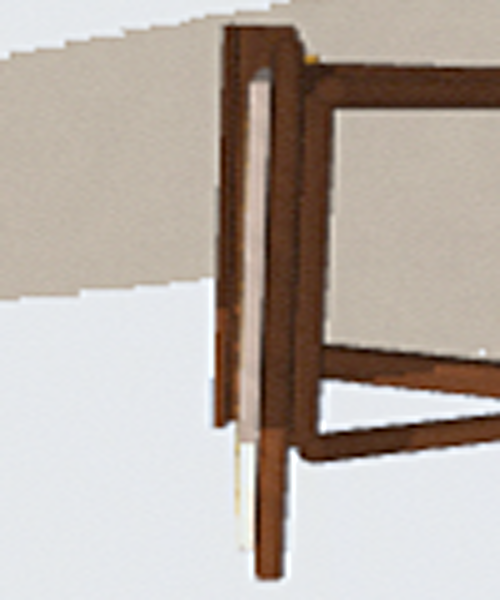

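View pics/w2c.png

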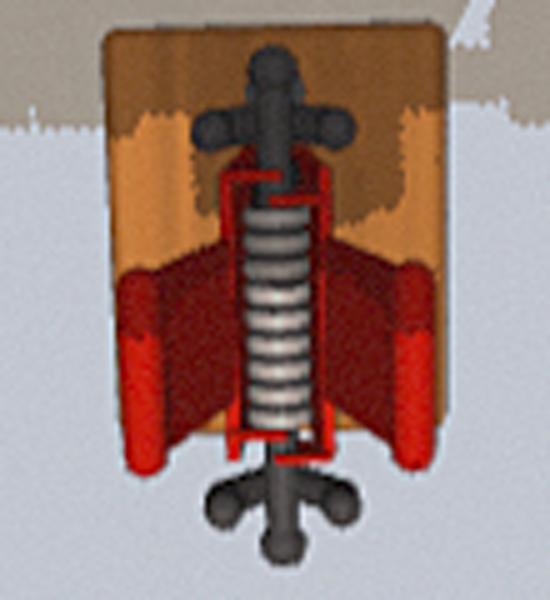

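```bash
python3 - <<'E'
from workcell import bot
from h import *
w1=np.load("pics/w1.npy",allow_pickle=True).item();w2=np.load("pics/w2.npy",allow_pickle=True).item()
S=bot.read_camera("scene");T=bot.read_camera("top")
f=lambda x,y:(165+x/5,180+y/5)
g=lambda x,y:(150+x/4,155+y/4)
q1=lambda x,y:(205+x/5,95+y/3.75)
q2=lambda x,y:(205+x/5,115+y/5)
E=[]
for w,a,b in [((261,80),(66,156),(105,45)),((246,550),(274,188),(217,100))]:
    X,r=tri([(w1,*q1(*w)),(T,*f(*a)),(S,*g(*b))]); E.append(X); print("edge",X,r, tri([(w1,*q1(*w)),(T,*f(*a))]))
d=E[0]-E[1]; print("mid",(E[0]+E[1])/2,"len",np.linalg.norm(d),"yaw",np.degrees(np.arctan2(-d[0],d[1])))
for z in (.175,.18,.185):
    A=[atz(w1,*q1(*w),z) for w in ((261,80),(246,550))]; d=A[0]-A[1]; print(z,(A[0]+A[1])/2,np.linalg.norm(d),np.degrees(np.arctan2(-d[0],d[1])))
A=atz(w2,*q2(273,48),.124);B=atz(w2,*q2(284,565),.118) # knob ends
A=atz(w2,*q2(271,65),.12);B=atz(w2,*q2(283,545),.12);d=A-B
print("pin",A,B,(A+B)/2,np.linalg.norm(d),"perp ang",np.degrees(np.arctan2(-d[0],d[1])))
H=[atz(w2,*q2(*p),.172) for p in ((137,280),(147,462),(414,275),(415,460))]
print(H); m=sum(H)/4; print("handles mid",m, "dirs",[np.degrees(np.arctan2(-(H[i]-H[i+1])[0],(H[i]-H[i+1])[1])) for i in (0,2)], np.linalg.norm((H[0]+H[1]-H[2]-H[3])/2))
d=(H[2]+H[3]-H[0]-H[1]);print("cross",np.degrees(np.arctan2(d[1],d[0])))
B=[atz(w2,*q2(*p),.012) for p in ((107,32),(443,25),(445,425))];print("base",(B[0]+B[2])/2,np.degrees(np.arctan2(*(B[1]-B[0])[1::-1])), np.linalg.norm(B[1]-B[0]),np.linalg.norm(B[1]-B[2]))
E
```

```text
edge [0.5312 0.2775 0.179 ] [1.2, 1.3, 0.1] (array([0.5311, 0.2775, 0.1785]), [1.3, 1.3])
edge [0.5161 0.1564 0.1789] [3.0, 0.8, 3.8] (array([0.515 , 0.1579, 0.1797]), [1.1, 1.1])
mid [0.5236 0.217  0.179 ] len 0.1220019960121821 yaw -7.098835758537133
0.175 [0.5203 0.2179 0.175 ] 0.12315597933118207 -8.066262049550408
0.18 [0.5229 0.2188 0.18  ] 0.12099781634097684 -8.066262049550444
0.185 [0.5254 0.2197 0.185 ] 0.11883965335077167 -8.066262049550476
pin [ 0.4477 -0.0045  0.12  ] [ 0.495  -0.0918  0.12  ] [ 0.4714 -0.0481  0.12  ] 0.09917520109902057 perp ang 28.433142993051636
[array([ 0.4427, -0.0448,  0.172 ]), array([ 0.4584, -0.0731,  0.172 ]), array([ 0.4845, -0.0225,  0.172 ]), array([ 0.5001, -0.0514,  0.172 ])]
handles mid [ 0.4714 -0.0479  0.172 ] dirs [np.float64(28.99845800438514), np.float64(28.43863276594621)] 0.04716208996162857
cross 27.770910328038855
base [ 0.4721 -0.0476  0.012 ] 28.19021332469344 0.086653122572996 0.10671582093799518
```

```bash
python3 - <<'E'
from workcell import bot
from h import *
a=np.radians(28.4); r=rot([np.cos(a),np.sin(a),0],[0,0,-1]); P=np.array([.4714,-.048,0])
bot.goto(P+[0,0,.235],r)
bot.line_to(P+[0,0,.153],max_speed=.1); print(bot.current_contact_force(),bot.current_ee_pos())
bot.set_gripper(0.55,30); print(bot.current_opening(),bot.current_contact_force())
bot.set_gripper(0.2,30); print(bot.current_opening()*92,bot.current_contact_force(),bot.current_clock())
for n in ("wrist","scene"):
    c=bot.read_camera(n); im=c["pixels"]
    if n=="scene": im=cv2.resize(im[180:290,180:330],None,fx=5,fy=5,interpolation=cv2.INTER_CUBIC)
    cv2.imwrite(f"pics/g_{n}.png",im)
E
```

```text
[0.5806 0.0342 0.4594] [ 0.472  -0.0482  0.1539]
0.5515974281805452 [-1.5919  0.63    5.3775]
22.82903979618362 [-2.8219  5.7093 20.749 ] 6.15
```

View pics/g_wrist.png

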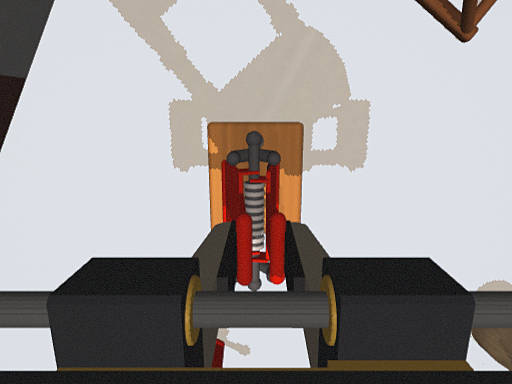

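View pics/g_scene.png

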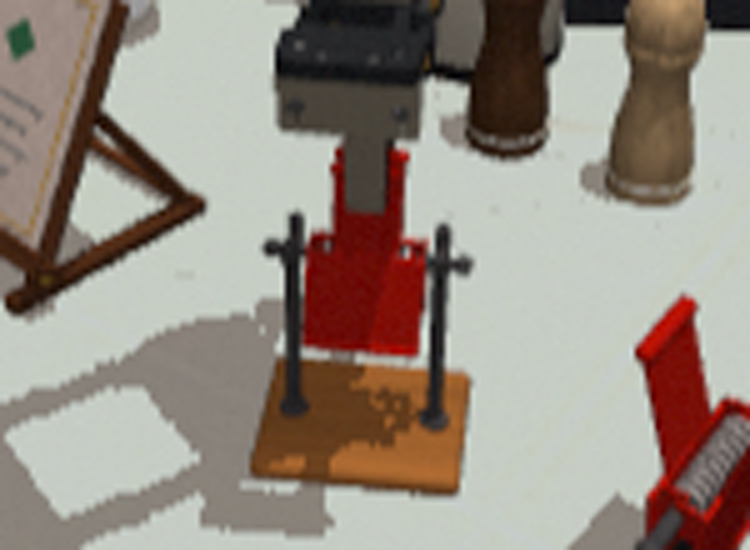

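```bash
python3 - <<'E'
from workcell import bot
from h import *
p=np.array([.4714,-.048,.153])
bot.line_to(p+[0,0,.02],max_speed=.05); print(bot.current_contact_force())
bot.line_to(p+[0,0,.14],max_speed=.12); print(bot.current_contact_force(),bot.current_ee_pos(),bot.current_opening()*92,bot.current_clock())
for n in ("wrist","scene","top"):
    c=bot.read_camera(n); im=c["pixels"]; np.save(f"pics/l_{n}.npy",c,allow_pickle=True)
    if n=="scene": im=cv2.resize(im[100:260,160:360],None,fx=4,fy=4,interpolation=cv2.INTER_CUBIC)[:600]
    if n=="wrist": im=cv2.resize(im[120:300,180:340],None,fx=3,fy=3,interpolation=cv2.INTER_CUBIC)
    cv2.imwrite(f"pics/l_{n}.png",im)
E
```

```text
[-0.0891  0.2285 -1.5927]
[ 0.4703  0.0376 -1.0019] [ 0.4709 -0.0478  0.292 ] 23.181035220966578 7.95
```

View pics/l_wrist.png

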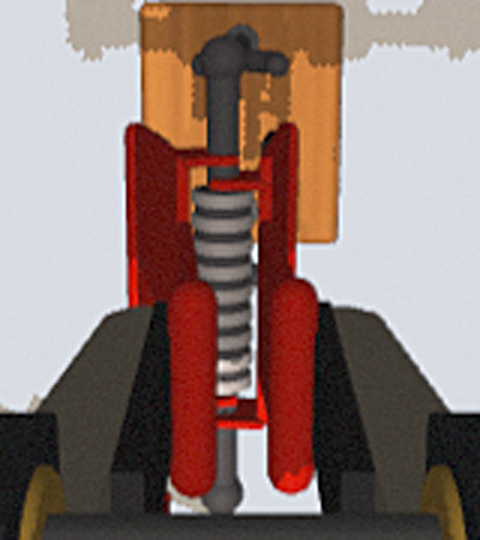

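View pics/l_scene.png

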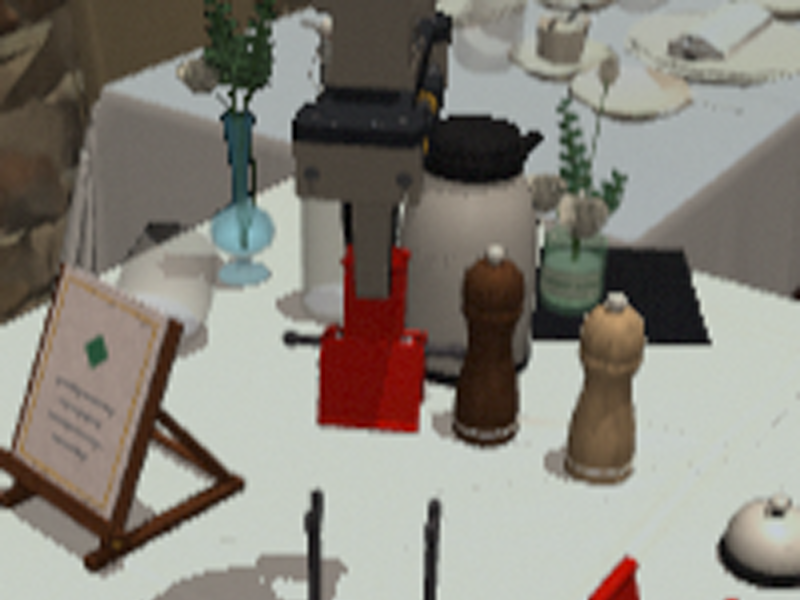

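The clip is lifted and held open. In the wrist view the handles' middle is at column 261, the pin at 255 and the jaw tips at about 251, so it is tilted roughly 4° in the hand. I'll check that model with an overlay before correcting for it.

```bash
cat >> h.py <<'E'
def clip_in_tool(tilt,px,pz):
    u=np.array([np.sin(tilt),0,-np.cos(tilt)]); y=np.array([0,-1.,0]); x=np.cross(y,u)
    return np.stack([x,y,u],1), np.array([px,0,pz])
PTS=dict(pin=[(0,-.054,0),(0,.054,0)],
 j1=[(.014,-.03,-.045),(.014,.03,-.045)],j2=[(-.014,-.03,-.045),(-.014,.03,-.045)],
 h1=[(.0125,-.017,.052),(.0125,.017,.052)],h2=[(-.0125,-.017,.052),(-.0125,.017,.052)])
E
python3 - <<'E'
from workcell import bot
from h import *
Rt=Ro.from_rotvec(bot.current_tool_rot()).as_matrix();p=np.array(bot.current_ee_pos())
print("tool z",Rt[:,2])
out=[]
for tilt in (0,4):
  Rc,pc=clip_in_tool(np.radians(tilt),-.002 if tilt else 0,.034)
  for n,(x0,x1,y0,y1,k) in dict(wrist=(180,340,120,300,3),scene=(210,300,140,220,6)).items():
    c=np.load(f"pics/l_{n}.npy",allow_pickle=True).item()
    im=cv2.resize(c["pixels"][y0:y1,x0:x1],None,fx=k,fy=k,interpolation=cv2.INTER_CUBIC)
    for L in PTS.values():
      q=[proj(c,p+Rt@(pc+Rc@np.array(v))) for v in L]
      q=[(int((a-x0+.5)*k),int((b-y0+.5)*k)) for a,b in q]
      cv2.line(im,q[0],q[1],(0,255,255),1)
    cv2.imwrite(f"pics/o_{n}{tilt}.png",im); out.append(im)
f=lambda a:cv2.copyMakeBorder(a,0,540-a.shape[0],0,0,cv2.BORDER_CONSTANT)
cv2.imwrite("pics/oa.png",cv2.resize(np.hstack([f(out[0]),f(out[2])]),None,fx=.83,fy=1)[:540])
cv2.imwrite("pics/ob.png",cv2.resize(np.hstack([f(out[1]),f(out[3])]),None,fx=.74,fy=.74))
E
```

```text
tool z [-0.0016  0.0006 -1.    ]
```

View pics/oa.png

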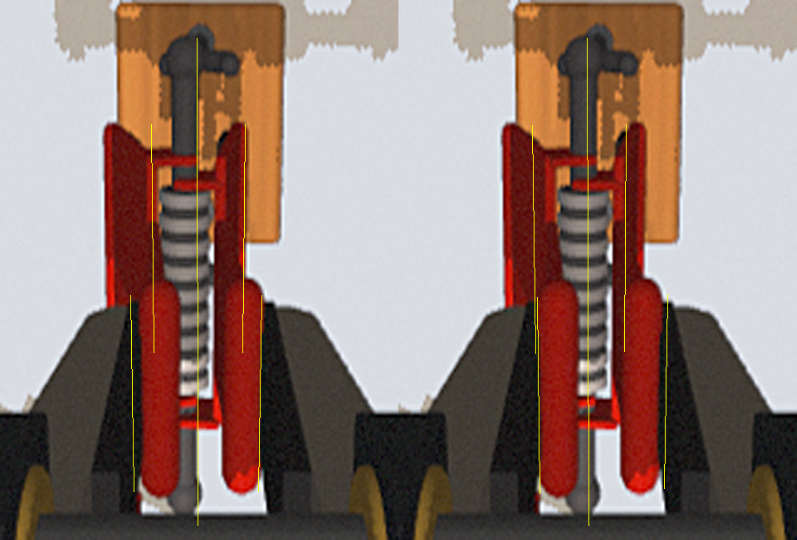

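View pics/ob.png

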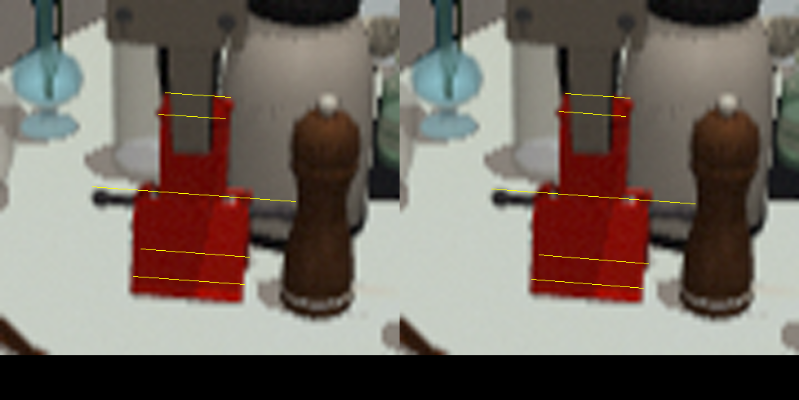

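```bash
cat >> h.py <<'E'
CT=np.array([.5234,.218,.1795]); YAW=np.radians(-7.6); TILT=np.radians(4.4)
def pose(h,dx=0,dy=0,dt=0,px=-.0025,pz=.036):
    X,Y,Z=card_axes(YAW); Rc,pc=clip_in_tool(TILT+dt,px,pz)
    R=np.stack([X,Y,Z],1)@Rc.T
    return CT+(.003+dx)*X+dy*Y+h*Z-R@pc, Ro.from_matrix(R).as_rotvec()
E
python3 - <<'E'
from workcell import bot
from h import *
for h in (.10,.006): print(bot.inverse_kinematics(*pose(h)))
bot.goto(*pose(.10)); bot.hold(.3)
p,r=pose(.10); print(p,bot.current_ee_pos(),bot.current_clock(),bot.current_contact_force())
c=bot.read_camera("wrist");np.save("pics/e_wrist.npy",c,allow_pickle=True)
cv2.imwrite("pics/e_wrist.png",cv2.resize(c["pixels"][80:280,180:340],None,fx=3,fy=3,interpolation=cv2.INTER_CUBIC))
c=bot.read_camera("scene");np.save("pics/e_scene.npy",c,allow_pickle=True)
cv2.imwrite("pics/e_scene.png",cv2.resize(c["pixels"][80:250,140:260],None,fx=3.5,fy=3.5,interpolation=cv2.INTER_CUBIC))
c=bot.read_camera("top");np.save("pics/e_top.npy",c,allow_pickle=True)
E
```

```text
[0.1067 0.5198 1.0162 0.0901 1.9544 0.2584]
[0.1207 0.4549 1.2693 0.09   1.7656 0.2552]
[0.5829 0.2101 0.3017] [0.583  0.2092 0.3023] 9.4917 [-0.1719  0.0548 -1.5837]
```

View pics/e_wrist.png

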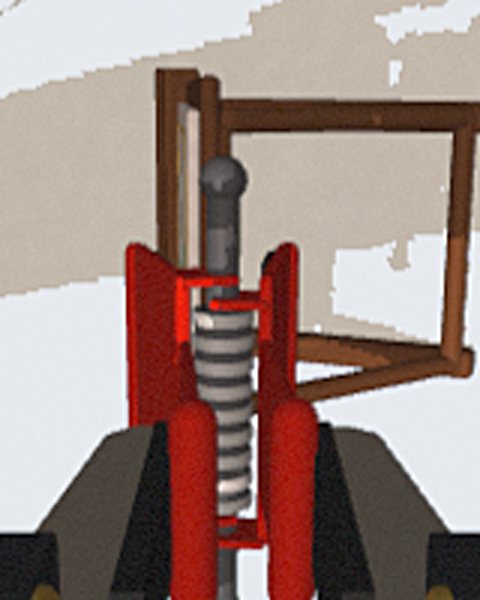

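View pics/e_scene.png

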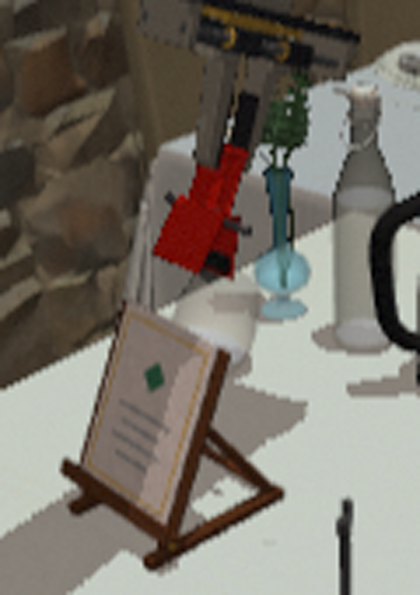

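```bash
cat > ov.py <<'E'
from h import *
def overlay(c,tp,tr,box,k,fn,px=-.0025,pz=.036,ct=None,yaw=None):
    x0,x1,y0,y1=box
    X,Y,Z=card_axes(YAW if yaw is None else yaw);ct=CT if ct is None else ct
    Rt=Ro.from_rotvec(tr).as_matrix();Rc,pc=clip_in_tool(TILT,px,pz)
    im=cv2.resize(c["pixels"][y0:y1,x0:x1],None,fx=k,fy=k,interpolation=cv2.INTER_CUBIC)
    def ln(A,B,col):
        q=[proj(c,v) for v in (A,B)];q=[(int((a-x0+.5)*k),int((b-y0+.5)*k)) for a,b in q];cv2.line(im,q[0],q[1],col,1)
    for L in PTS.values(): ln(*[tp+Rt@(pc+Rc@np.array(v)) for v in L],(0,255,255))
    for dx,dz,w,col in ((-.002,0,.06,(255,0,0)),(.002,0,.06,(255,0,0)),(.008,-.002,.07,(0,255,0))):
        ln(ct+dx*X+dz*Z-w*Y,ct+dx*X+dz*Z+w*Y,col)
    ln(ct-.002*X+.06*Y,ct-.002*X+.06*Y-.1*Z,(255,0,0));ln(ct-.002*X-.06*Y,ct-.002*X-.06*Y-.1*Z,(255,0,0))
    cv2.imwrite(fn,im)
E
python3 - <<'E'
from workcell import bot
from ov import *
p=np.array(bot.current_ee_pos());r=bot.current_tool_rot()
L=lambda n:np.load(f"pics/e_{n}.npy",allow_pickle=True).item()
overlay(L("wrist"),p,r,(200,300,90,290),3,"pics/eo_w.png")
overlay(L("scene"),p,r,(140,240,120,240),5,"pics/eo_s.png")
overlay(L("top"),p,r,(165,265,150,250),6,"pics/eo_t.png")
a=cv2.imread("pics/eo_w.png");b=cv2.imread("pics/eo_s.png");cv2.imwrite("pics/eo.png",np.hstack([a,b]))
E
```

```text
(no output)
```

View pics/eo.png

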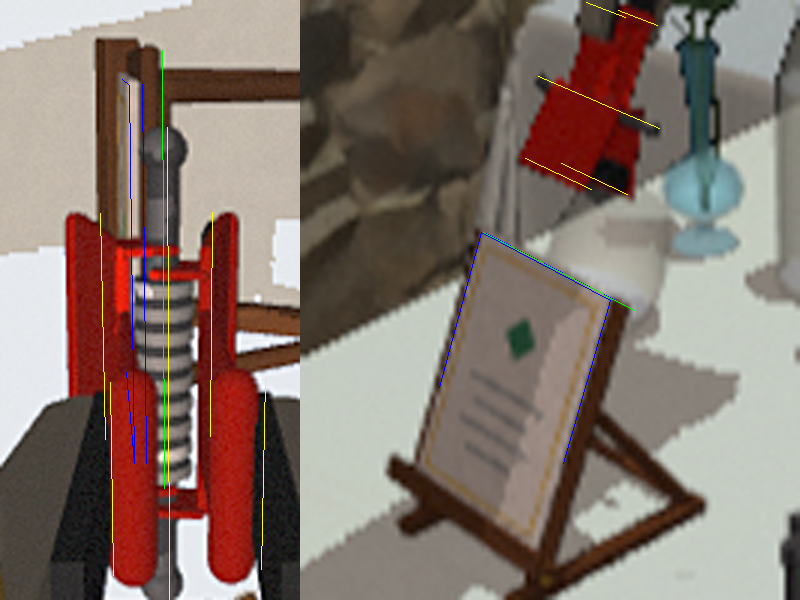

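View pics/eo_t.png

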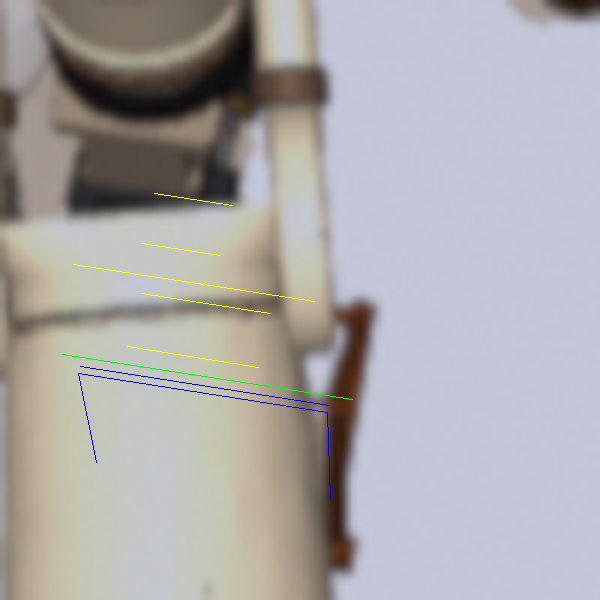

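```bash
python3 - <<'E'
from workcell import bot
from ov import *
p=np.array(bot.current_ee_pos());r=bot.current_tool_rot()
c=np.load("pics/e_wrist.npy",allow_pickle=True).item()
overlay(c,p,r,(228,268,100,175),8,"pics/z1.png")
a=cv2.resize(c["pixels"][100:175,228:268],None,fx=8,fy=8,interpolation=cv2.INTER_NEAREST)
cv2.imwrite("pics/z.png",np.hstack([a,cv2.imread("pics/z1.png")]))
E
```

```text
(no output)
```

View pics/z.png

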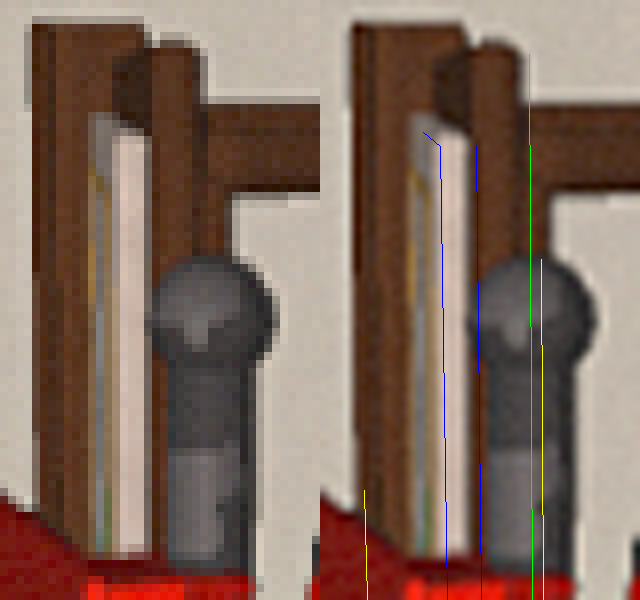

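```bash
python3 - <<'E'
from workcell import bot
from ov import *
X,Y,Z=card_axes(YAW)
for h in (.055,.045,.035,.025,.018):
    p,r=pose(h,dy=.001); bot.line_to(p,r,max_speed=.06)
    F=bot.current_contact_force(); print(h,"F X,Y,Z",[round(float(F@v),2) for v in (X,Y,Z)])
    if np.linalg.norm(F)>8: print("stop");break
print(bot.current_clock(),bot.current_opening()*92)
p=np.array(bot.current_ee_pos());r=bot.current_tool_rot()
c=bot.read_camera("wrist");overlay(c,p,r,(200,300,90,290),3,"pics/f_w.png")
c=bot.read_camera("scene");np.save("pics/f_scene.npy",c,allow_pickle=True)
b=cv2.resize(c["pixels"][110:230,150:250],None,fx=5,fy=5,interpolation=cv2.INTER_CUBIC)
cv2.imwrite("pics/f.png",np.hstack([cv2.imread("pics/f_w.png"),b]))
E
```

```text
0.055 F X,Y,Z [1.06, 0.27, -2.33]
0.045 F X,Y,Z [1.3, -0.28, -2.13]
0.035 F X,Y,Z [0.9, 0.69, -1.11]
0.025 F X,Y,Z [1.47, -1.21, -1.52]
0.018 F X,Y,Z [0.06, -0.29, -1.24]
11.7583 23.034991026220762
```

View pics/f.png

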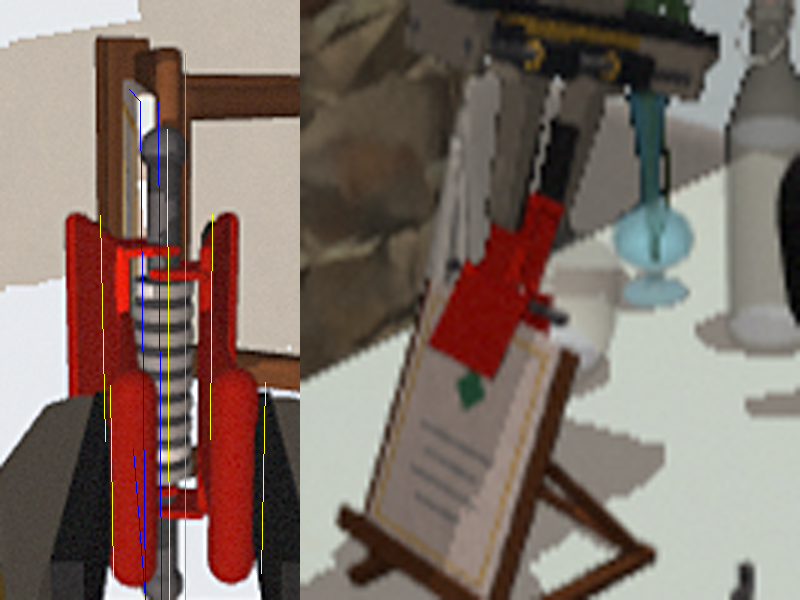

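```bash
python3 - <<'E'
from workcell import bot
from ov import *
X,Y,Z=card_axes(YAW)
h=.018
while h>-.006:
    h-=.0015
    p,r=pose(h,dy=.001); bot.line_to(p,r,max_speed=.03); 
    F=bot.current_contact_force(); f=[round(float(F@v),2) for v in (X,Y,Z)]
    e=np.array(bot.current_ee_pos()); print(round(h,4),f,"act",round(float((e-pose(0,dy=.001)[0])@Z),4))
    if f[2]>9 or abs(f[0])>15: break
print(bot.current_clock(),bot.current_opening()*92)
p=np.array(bot.current_ee_pos());r=bot.current_tool_rot()
c=bot.read_camera("wrist");overlay(c,p,r,(200,300,90,290),3,"pics/f_w.png")
c=bot.read_camera("scene");np.save("pics/f_scene.npy",c,allow_pickle=True)
b=cv2.resize(c["pixels"][110:230,150:250],None,fx=5,fy=5,interpolation=cv2.INTER_CUBIC)
cv2.imwrite("pics/f2.png",np.hstack([cv2.imread("pics/f_w.png"),b]))
E
```

```text
0.0165 [1.05, 0.27, -1.21] act 0.0165
0.015 [0.8, 0.24, -1.69] act 0.0148
0.0135 [0.17, 0.66, -1.67] act 0.0133
0.012 [0.77, 0.47, -1.14] act 0.0119
0.0105 [-0.54, -0.43, 3.19] act 0.0116
0.009 [-0.3, -0.58, 8.06] act 0.0115
0.0075 [-2.14, -1.12, 12.5] act 0.0114
13.6083 22.879749926423358
```

View pics/f2.png

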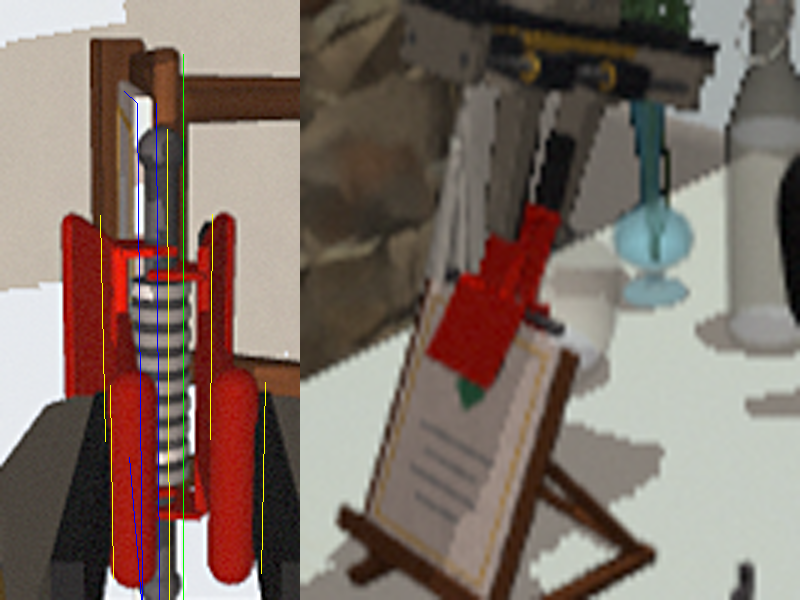

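```bash
python3 - <<'E'
from workcell import bot
from ov import *
c=np.load("pics/f_scene.npy",allow_pickle=True).item();X,Y,Z=card_axes(YAW)
x0,y0,k=150,110,7
ims=[]
for h in (.006,.0115):
    im=cv2.resize(c["pixels"][110:190,150:207],None,fx=k,fy=k,interpolation=cv2.INTER_CUBIC)
    o=CT+.003*X+.001*Y+h*Z
    # y in card Y; lip line front jaw outer(x -.018), pin ends, handle tips
    for A,B,col in [((-.016,-.03,-.049),(-.016,.03,-.049),(0,255,255)),((0,-.054,0),(0,.054,0),(255,255,0)),((-.0125,-.017,.056),(-.0125,.017,.056),(0,255,0)),((.0125,-.017,.056),(.0125,.017,.056),(0,255,0))]:
        q=[proj(c,o+np.stack([X,Y,Z],1)@np.array(v)) for v in (A,B)];q=[(int((a-x0+.5)*k),int((b-y0+.5)*k)) for a,b in q];cv2.line(im,q[0],q[1],col,1)
    ims.append(im)
cv2.imwrite("pics/f3.png",np.hstack(ims))
E
```

```text
(no output)
```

View pics/f3.png

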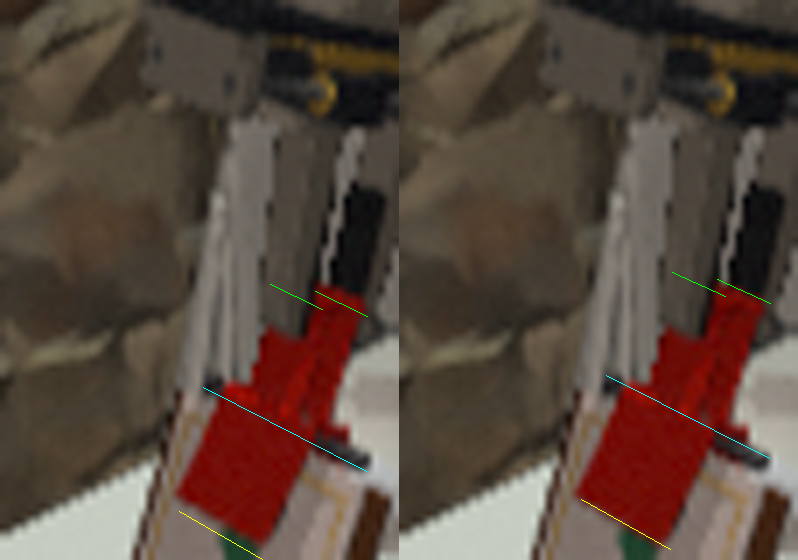

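The contact is stiff and along the card axis, with little side force. The wrist image puts the pin 41 mm ahead of the TCP by its apparent length, so the pin sits about 6.6 mm above the card's top, which means the coil is on the card edge. I'll ease the load and release gradually.

```bash
python3 - <<'E'
from workcell import bot
from ov import *
X,Y,Z=card_axes(YAW)
p,r=pose(.0095,dy=.001); bot.line_to(p,r,max_speed=.03)
for o in (.3,.36,.42,.47,.52,.6,.75):
    bot.set_gripper(o); F=bot.current_contact_force(); print(o,round(bot.current_opening()*92,1),[round(float(F@v),2) for v in (X,Y,Z)])
print(bot.current_clock())
c=bot.read_camera("wrist");a=cv2.resize(c["pixels"][90:290,190:330],None,fx=3,fy=3,interpolation=cv2.INTER_CUBIC)
c=bot.read_camera("scene")
b=cv2.resize(c["pixels"][110:230,140:200],None,fx=5,fy=5,interpolation=cv2.INTER_CUBIC)
cv2.imwrite("pics/r.png",np.hstack([a,b]))
E
```

```text
0.3 27.3 [-0.55, 0.27, 6.91]
0.36 33.3 [0.22, -0.44, 5.23]
0.42 38.6 [-0.63, 0.34, 3.4]
0.47 43.0 [-0.51, -0.76, -0.96]
0.52 47.9 [-0.12, -0.26, 0.21]
0.6 55.2 [0.42, 0.33, 0.31]
0.75 68.9 [-0.12, 0.86, -0.11]
16.1083
```

View pics/r.png

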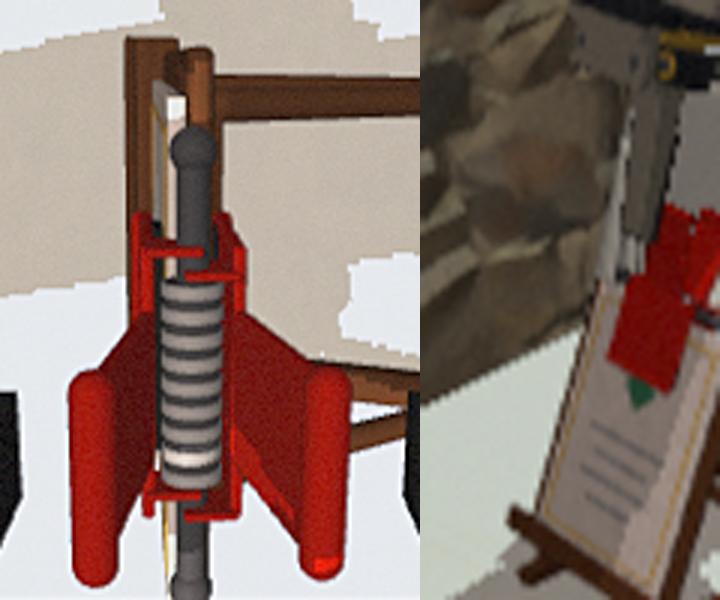

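The clip has closed on the card and board, and the gripper is free with about 0 N on it. I'll retract and check.

```bash
python3 - <<'E'
from workcell import bot
from ov import *
X,Y,Z=card_axes(YAW)
p=np.array(bot.current_ee_pos())
bot.line_to(p+.05*Z,max_speed=.08); print(bot.current_contact_force())
bot.line_to(p+.14*Z,max_speed=.15)
c=bot.read_camera("wrist");np.save("pics/d_wrist.npy",c,allow_pickle=True)
a=cv2.resize(c["pixels"][90:260,210:310],None,fx=3.5,fy=3.5,interpolation=cv2.INTER_CUBIC)
# move clear and look from the scene/top
q=np.array(bot.current_ee_pos())
bot.goto(np.array([.40,-.20,.36]),rot([1,0,0],[0,0,-1])); print(bot.current_clock(),bot.current_ee_pos())
s=bot.read_camera("scene");t=bot.read_camera("top");np.save("pics/d_scene.npy",s,allow_pickle=True);np.save("pics/d_top.npy",t,allow_pickle=True)
cv2.imwrite("pics/d_s.png",s["pixels"]);cv2.imwrite("pics/d_t.png",t["pixels"])
b=cv2.resize(s["pixels"][120:240,150:232],None,fx=5,fy=5,interpolation=cv2.INTER_CUBIC)
cv2.imwrite("pics/d1.png",np.hstack([a,b[:a.shape[0]]]) if b.shape[0]>=a.shape[0] else np.hstack([a[:b.shape[0]],b]))
cv2.imwrite("pics/d2.png",cv2.resize(t["pixels"][170:260,160:290],None,fx=6,fy=6,interpolation=cv2.INTER_CUBIC))
E
```

```text
[ 0.2755 -0.6668  0.5914]
19.4583 [ 0.4005 -0.1997  0.3601]
```

View pics/d1.png

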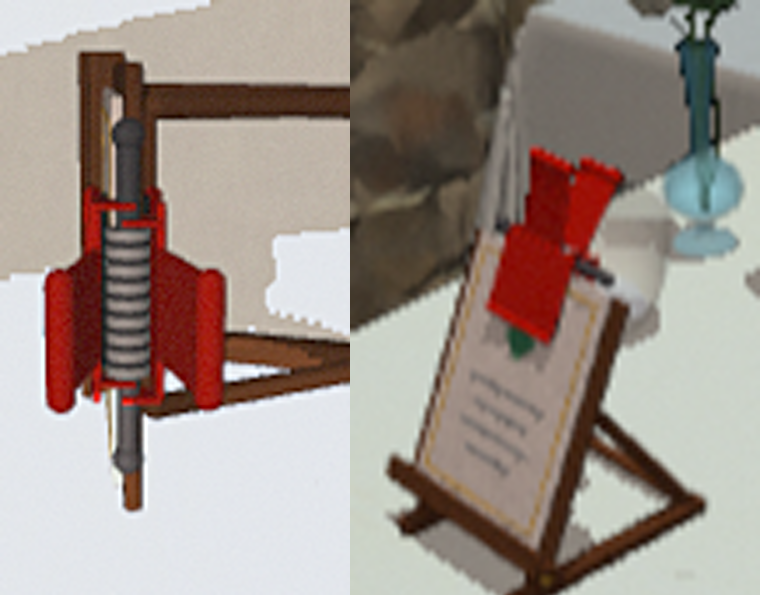

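View pics/d2.png

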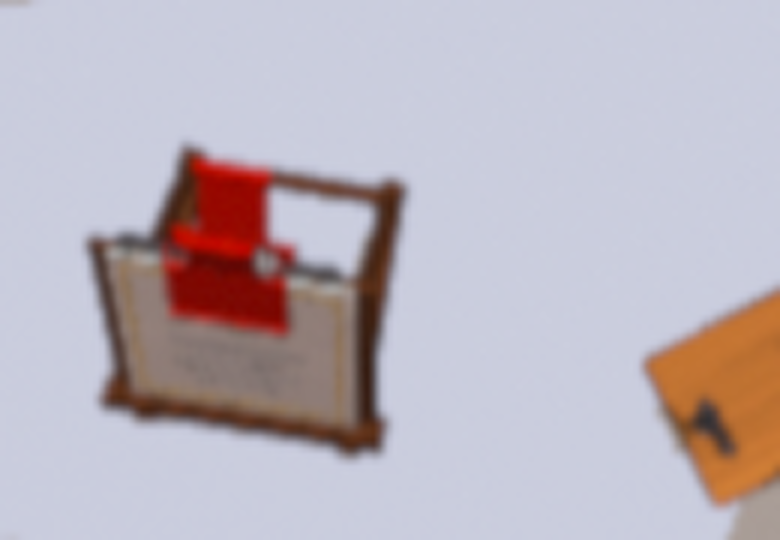

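View pics/d_s.png

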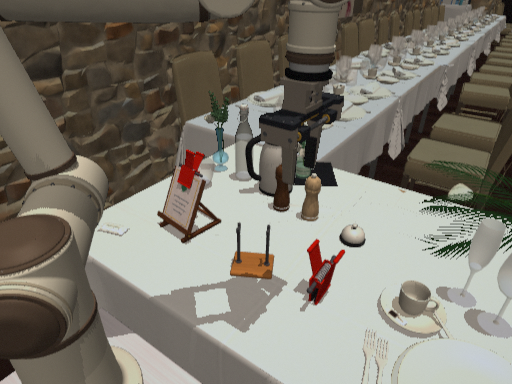

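```bash
python3 - <<'E'
from workcell import bot
from h import *
a=cv2.imread("pics/top0.png").astype(int);b=cv2.imread("pics/d_top.png") if False else cv2.imread("pics/d_t.png")
t=np.load("pics/d_top.npy",allow_pickle=True).item()
for n,(x,y) in dict(pepper=(262,139),salt=(297,138),bell=(343,152),tumbler=(160,153),bigclip=(352,230)).items():
    s=np.s_[y-18:y+18,x-18:x+18]; print(n,round(float(np.abs(a[s]-b[s].astype(int)).mean()),2))
f=lambda x,y:(160+x/6,170+y/6)
k=[atz(t,*f(*p),.185) for p in ((115,243),(345,275))];e=[atz(t,*f(*p),.1795) for p in ((107,250),(358,287))]
X,Y,Z=card_axes(np.radians(-7.6)); print("clip-vs-card along Y mm",1000*((k[0]+k[1])/2-(e[0]+e[1])/2)@Y)
bot.job_done(); print(bot.current_clock())
E
```

```text
pepper 5.3
salt 5.99
bell 6.46
tumbler 6.47
bigclip 21.61
clip-vs-card along Y mm 1.1363097747423603
the job is handed in; nothing more can be done
the job is handed in; nothing more can be done
```

I squeezed the small red clip open, lifted it off its hooks and pushed it home over the card's top edge. It closed over the card and backboard, and I handed the job in. No verdict was reported. The clock read 19.5 s once the arm had moved clear, just before hand-in.

**The grip:** the clip sat about 4° tilted in the gripper, so I tilted the hand to compensate before pushing it on.

**Last checks:**
- **Fully home:** the push met a stiff stop of 12.5 N along the card's axis, with about 2 N sideways. This came about 5 mm earlier than I first predicted. The pin's apparent length in the wrist image showed that it hung lower in the hand than I had assumed. Correcting for that puts the pin about 6.6 mm above the card's edge, against 6 mm when home. A scene overlay taken at the stop was rougher, at about 9 mm.
- **Release:** the force on the open gripper was about zero, and the clip stayed in place when the arm left.
- **Position:** the clip is about 1 mm from the card's middle, and its jaw edge is parallel to the card's top edge.
- **Card:** its corners appear unmoved in the scene view, and it stands on the ledge.
- **Bystanders:** the mills, bell and tumbler showed only small pixel differences in the top view.
- **Check that disagreed:** the patch round the large look-alike clip differed more in the top view. I put this down to the arm or its shadow overhead, because the clip looks unmoved in the scene view.

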